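Lock a sloping slide press with its T-toggle

ROBOT

A 6-joint arm with a two-finger parallel gripper is mounted at the origin on the work surface. World frame = base frame: x ahead of the robot, y to its left, z up, the work surface at z = 0. Lengths are in m, angles in rad, forces in N, time in s.
With the tool pointing down it reaches from about 0.35 to 0.775 m from the base axis. Payload 5.5 kg.
Tool frame: the origin (TCP) lies at the very end of the fingers, on their centre line; the grasp point (between the pads) lies 19 mm behind it; x points along the fingers, y is the direction in which the jaws open and shut, and the axes are right-handed (so a half turn about x gives the same grasp; the last joint's range is limited). The gripper opens to 85 mm and grips with 20 to 120 N. Pads are 22 mm wide; open, the fingers measure 114 mm over their backs; the gripper's body (76 mm by 85 mm) begins 54 mm behind the grasp point. The pads swing forward as they close: fully open they stand 13 mm farther back than shut.
Start: joints at [-1.401, 0.313, 0.046, 1.304, 0, 1.431], TCP at [0.175, -0.548, 0.231] pointing down, gripper open.
Joint ranges: [-2.76, 2.76], [-0.86, 1.69], [-1.03, 1.26], [-2.2, 2.34], [-1.47, 1.5], [-3.14, 3.14]. Speed limits (rad/s): [2.57, 2.57, 3.14, 3.14, 3.14, 3.14].

INTERFACE

Orientations are given as a unit quaternion [w, x, y, z].
In Python, from workcell import readout, cams, env, finder gives the robot as it stands.
- The arm moves only by the tool drive_tool, never from a script. Its argument "moves" is a list that holds one entry, the list of rows, each a list of 7 numbers: the shift along the tool's x, y, z in m, then the turn, a rotation vector about the tool's x, y, z in rad, then the closure in counts, from 0 (fully open) to 255 (shut). A call has exactly 5 rows; each row is the pose to reach, as a shift and turn from the pose measured when the call began, along the tool's axes at that moment; what a row does not reach only later rows make up. A row lasts 1/8 s, in which the tool goes at most 62.5 mm and 10.7 degrees, less where a joint would pass 70% of its speed; a pose out of reach is approached as far as the arm can. A call with a gripper value outside its range is refused whole. The fingers move at their own pace and stop on an object; "squeeze" is the grip in N (left out, the last holds). Time passes only in rows, so rows that repeat a pose let the fingers close, or fill a call up. It gives the time, the measured TCP pose, the force and the opening at its end, in the units of the state.
- readout.get_state(): the state, without advancing time (a new reading comes with each control period).
- cams.read_camera(name): name is "side" or "top"; returns the picture (384x512x3 uint8, blue, green, red); there is no depth.
- cams.camera_params(name): a dict with "mtx" (3x3 intrinsics, pixels), "dist" ([k1, k2, p1, p2, k3] as OpenCV has them; the pictures are not rectified), "R" (3x3) and "t" (3): a world point X has camera coordinates R X + t. Camera axes: x right, y down, z forward; pixel columns grow to the right and rows downward; lengths in m; the calibration is good to about 2 mm. A picture is of the moment at which its call begins. camera_params takes no time and is no camera call.
- env.hand_in(): hands the job in, once; it reports no verdict.
Trained networks look in the newest picture that a camera, given by its name, has taken for a name from the list of things; names that differ only in an ending like _2 or _b are one class to them, and where a whole thing is asked for, a point or a joint stands for the part that bears it (a point fixed in the world has none). Each returns a list of dicts, best first, with "conf" (0 to 1); they miss things now and then, are a little off and sometimes report something else, mostly with a low value. They report only what shows in the picture. A call takes as long as a camera call. They do not tell look-alikes from the thing itself.
- finder.regions_of(camera, name): "pixels" (384x512 bool, what is visible of it) and "point" ([column, row] in pixels, amid what is visible of it).
The state is a dict: "clock": time; "joint_pos": joint angles; "qvel": joint speeds; "tau": joint torques, N m; "tcp_pos": TCP position; "orientation": TCP orientation; "wrist_force": force on the tool from outside, world axes, zero at the start; "ft_torque": the same for the moment, N m; "finger_gap": finger opening in m.
Only numpy, scipy, OpenCV 4.12 (cv2) and the standard library are available. Lean on these libraries where they do the work, as an engineer would, in place of code of your own. Each camera call takes 0.05 s, during which the arm holds its last target.

TASK

Take the orange-handled T-toggle out of its grey parking block and lock the sloping slide press with it: pass its bar lengthwise through the long slot of the sprung cover plate and on through the floating slotted plate underneath (feel for that slot), push it in against the spring, give it a quarter turn and let go, so that the bar sits crosswise in its seat and keeps the cover plate held down. Leave the slide box, oil bottle, glass dish and beaker where they are.

Things in the scene. Friction and masses are not known exactly. Their poses are not given: they have to be found in the camera images.
- toggle_mid (a point): Loose T-toggle, 79 mm tall, upright in its block at the start. Point: its centre, 40 mm above the bar's underside. z: from bar to handle; y: along the bar and the handle's wide side. Upwards: steel bar 12 (x) x 46 (y) x 10 mm; shaft, diameter 13, 17 long; collar, diameter 40, 6 thick; orange handle 16 (x) x 50 (y) x 46 mm. About 160 g. A half turn about z gives the same shape.
- toggle_grip (a point): Where to grip the toggle's flat handle, across its 16 mm: on the toggle's axis, 62 mm above the bar's underside, 22 mm above the toggle's centre, 17 mm below the handle's top and 29 mm above the collar's top. Same axes as the toggle's centre.
- park: Grey parking block, fixed, 70 (x) x 100 (y) x 40 mm tall; origin at the centre of its underside. A slot right through along its y axis (21 x 55 mm) holds the toggle's bar, with the toggle's collar resting on the block's top. Lift the toggle straight out.
- slot (a point): Fixed point: centre of the slot in the press's teal sprung cover plate, at its top face while up; 119 mm above the bench. The press slopes 25 degrees, low side away from the robot (base 160 x 230 mm). z: outward, square to the plates (the toggle goes in along -z, tilted); y: along the slot, level; x: down the slope. Cover 110 (x) x 190 (y) x 6 mm, its slot 22 (x) x 70 (y) mm.
- nut_nominal (a point): Fixed point 16 mm under the cover-slot point, same axes, level with the top of the floating steel plate. That plate's slot, 17 (x) x 51 (y) mm, must pass the bar; its centre is up to 8 mm either way from here along y (not measured: feel or look), x exact. Friction of 12 N holds the plate. It is 9 mm thick; free space below. Bar touching it beside the slot: toggle centre 40 mm above here.
- seat_nominal (a point): Fixed point, same axes, 6.5 mm below the top of the floating plate (22.5 mm under the cover-slot point): level of the seat, a groove 26 mm wide, 2.5 mm deep across (along x) the plate's underside, centred on its slot. Pushed fully in, the bar turns freely under the plate, either way; let go, it rises into the seat. Toggle centre above the cover-slot point: 3 mm pushed in, 7.5 mm seated.
- cover (a joint): Travel of the sprung cover plate in m, inward: 0 up, 0.010 pressed to its stop. Its spring pushes back with 4 N at 0 and 11 N at 0.010. The toggle's collar presses on it. Below 0.008 the bar cannot turn under the floating plate; with the bar in its seat the cover stays at about 0.0055.
- slidebox_mid (a point): Bystander: closed blue slide box 85 x 160 x 32 mm, loose; its centre.
- oil_mid (a point): Bystander: small amber bottle, diameter 40 mm, 85 mm tall, loose; its centre.
- dish_mid (a point): Bystander: shallow glass dish, diameter 90 mm, 16 mm tall, loose; its centre.
- beaker_mid (a point): Bystander: glass beaker, diameter 66 mm, 90 mm tall, loose; its centre.
Mind the look-alikes: they are no part of the job. Leave any blue or purple look-alike of the part that bears toggle_mid alone.

How it is judged:
On the way:
1. the toggle's bar has entered the floating plate's slot lengthwise, upright on the sloping plates (z of toggle_mid in the frame of slot below 0.019 m and angle between the y axis of toggle_mid and the y axis of slot, either way round below 0.3 rad and angle between the z axis of toggle_mid and the z axis of slot, either way round below 0.25 rad and distance between toggle_mid and slot below 0.035 m), for 0.1 s.
At the end, for the whole second after the job is handed in: The toggle is let go and at rest in the slot, square to the sloping plates within 8 degrees, its bar crosswise to the slot within 14 degrees, its centre 4 to 11 mm above the slot point and within 20 mm of it, and the spring cover is held down by 4 to 7.5 mm (the bar sits in its seat) (value of joint cover between 0.004 and 0.0075 m and angle between the y axis of toggle_mid and the x axis of slot, either way round below 0.25 rad and angle between the z axis of toggle_mid and the z axis of slot, either way round below 0.15 rad and z of toggle_mid in the frame of slot between 0.004 and 0.011 m and distance between toggle_mid and slot below 0.02 m); the robot touches nothing.
It fails at once if the slide box is shifted by more than 25 mm or tipped (distance of slidebox_mid from where it was at the start of the episode above 0.025 m or angle between slidebox_mid's own z axis and vertical above 0.4 rad).
It fails at once if the oil bottle is shifted by more than 25 mm or tipped (distance of oil_mid from where it was at the start of the episode above 0.025 m or angle between oil_mid's own z axis and vertical above 0.4 rad).
It fails at once if the glass dish is shifted by more than 25 mm or tipped (distance of dish_mid from where it was at the start of the episode above 0.025 m or angle between dish_mid's own z axis and vertical above 0.4 rad).
It fails at once if the beaker is shifted by more than 25 mm or tipped (distance of beaker_mid from where it was at the start of the episode above 0.025 m or angle between beaker_mid's own z axis and vertical above 0.4 rad).
It also fails if it takes over 51 s, if anything falls off the work surface, if the arm or the gripper's body presses on something with over 40 N, if the wrist force passes 120 N, or if a joint passes its speed limit or range.

## Working session

There is one attempt and no reset: what is moved stays moved. The work goes in short steps, Python scripts to look and compute and a tool call to move; the robot and the scene stay as the last step left them, time stands still between calls to the robot, and variables do not carry over. Pictures are saved under pics/ and viewed, and the job is handed in when it is done.

Besides the shell and the picture viewer there is one more tool, called after "Call:" in YAML: its name, and indented under it one key for each argument. drive_tool: Moves the arm, as the interface text tells. Its arguments: {"type":"object","properties":{"moves":{"type":"array"},"squeeze":{"type":"number"}},"required":["moves"]}

```bash
mkdir -p pics; ls; python3 - <<'E'
from workcell import readout,cams,env,finder
import cv2
for c in("side","top"):
    im=cams.read_camera(c); cv2.imwrite(f"pics/{c}0.png",im)
    p=cams.camera_params(c); print(c,p)
print(readout.get_state())
E
```

```text
pics
side {'mtx': array([[356.93948573,   0.        , 259.81036307],
       [  0.        , 356.93948573, 190.91071364],
       [  0.        ,   0.        ,   1.        ]]), 'dist': array([0.01911444, 0.        , 0.        , 0.        , 0.        ]), 'R': array([[-0.98741823, -0.15729941, -0.01619031],
       [-0.07538284,  0.55824462, -0.82624474],
       [ 0.13900596, -0.81462865, -0.56307859]]), 't': array([0.57096848, 0.14516801, 1.00322256])}
top {'mtx': array([[455.25675886,   0.        , 249.8202781 ],
       [  0.        , 455.25675886, 190.30307845],
       [  0.        ,   0.        ,   1.        ]]), 'dist': array([-0.07700608,  0.        ,  0.        ,  0.        ,  0.        ]), 'R': array([[-0.02542373, -0.9995862 ,  0.0134563 ],
       [-0.98830035,  0.02310718, -0.15075969],
       [ 0.15038637, -0.01713174, -0.98847885]]), 't': array([-0.03138337,  0.58209195,  1.39910948])}
{'clock': 0.1, 'joint_pos': array([-1.40062206e+00,  3.13941966e-01,  4.50751479e-02,  1.30359503e+00,
       -3.06066951e-05,  1.43121104e+00]), 'qvel': array([-1.41611203e-03, -2.60844134e-03,  3.61492818e-03,  4.02075961e-04,
       -1.18823750e-04, -3.32052585e-05]), 'tau': array([ 2.09532081e-03, -4.81725633e+01,  2.99243581e+01,  1.27269980e-02,
       -1.63581121e-04,  6.86726580e-06]), 'tcp_pos': array([ 0.17518795, -0.54717658,  0.23048143]), 'orientation': array([-0.10849058, -0.6986227 , -0.10966781,  0.69866235]), 'wrist_force': array([ 0.33530403, -0.17140623,  0.37305211]), 'ft_torque': array([ 0.04166456, -0.02355163,  0.00517956]), 'finger_gap': 0.08575055985687154}
```

View pics/side0.png

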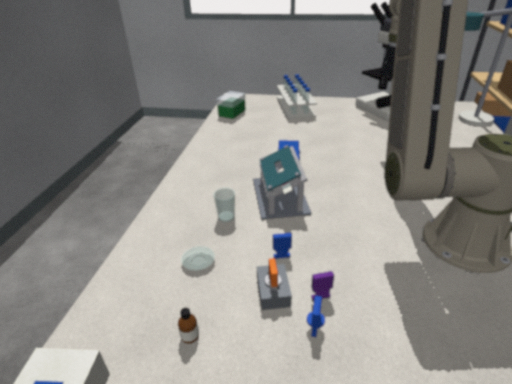

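View pics/top0.png

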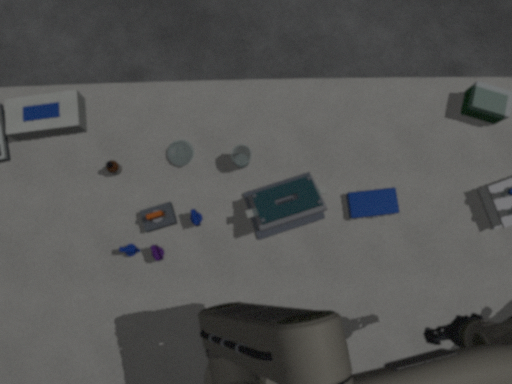

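```bash
cat > h.py <<'E'
import numpy as np,cv2
from scipy.spatial.transform import Rotation as Ro
from workcell import readout,cams,env,finder
P={c:cams.camera_params(c) for c in("side","top")}
def proj(c,X):
    p=P[c]; r,_=cv2.Rodrigues(p['R'])
    return cv2.projectPoints(np.asarray(X,float).reshape(-1,3),r,p['t'],p['mtx'],p['dist'])[0].reshape(-1,2)
def ray(c,uv):
    p=P[c]; n=cv2.undistortPoints(np.array(uv,float).reshape(-1,1,2),p['mtx'],p['dist']).reshape(-1,2)
    d=np.c_[n,np.ones(len(n))]@p['R']; C=-p['R'].T@p['t']; return C,d
def onz(c,uv,z):
    C,d=ray(c,uv); return C+d*((z-C[2])/d[:,2])[:,None]
def R_now(): 
    q=readout.get_state()['orientation']; return Ro.from_quat(q[[1,2,3,0]])
E
python3 - <<'E'
from h import *
import pickle
out={}
for c in("side","top"):
    im=cams.read_camera(c)
    for n in("toggle_mid","park","cover","slidebox_mid","oil_mid","dish_mid","beaker_mid"):
        r=finder.regions_of(c,n); out[c,n]=r
        print(c,n,[(round(x['conf'],2),np.round(x['point']),x['pixels'].sum()) for x in r[:5]])
    out[c,'im']=im
pickle.dump(out,open('o.pkl','wb'))
# crops
im=out['top','im']; a=cv2.resize(im[180:280,90:220],None,fx=6,fy=6,interpolation=cv2.INTER_CUBIC); cv2.imwrite('pics/c1.png',a)
a=cv2.resize(im[165:245,235:335],None,fx=7,fy=7,interpolation=cv2.INTER_CUBIC); cv2.imwrite('pics/c2.png',a)
im=out['side','im']; a=cv2.resize(im[135:225,240:320],None,fx=6.5,fy=6.5,interpolation=cv2.INTER_CUBIC); cv2.imwrite('pics/c3.png',a)
a=cv2.resize(im[225:345,240:340],None,fx=5,fy=5,interpolation=cv2.INTER_CUBIC); cv2.imwrite('pics/c4.png',a)
E
```

```text
side toggle_mid [(0.84, array([282., 243.]), np.int64(466)), (0.83, array([324., 285.]), np.int64(535)), (0.6, array([272., 278.]), np.int64(339)), (0.56, array([317., 318.]), np.int64(407))]
side park [(0.78, array([275., 290.]), np.int64(1043)), (0.56, array([283., 173.]), np.int64(1661))]
side cover [(0.59, array([281., 169.]), np.int64(1103))]
side slidebox_mid [(0.63, array([290., 145.]), np.int64(179))]
side oil_mid [(0.74, array([185., 327.]), np.int64(568))]
side dish_mid [(0.27, array([283., 168.]), np.int64(1087))]
side beaker_mid [(0.76, array([223., 200.]), np.int64(571))]
top toggle_mid [(0.7, array([158., 256.]), np.int64(149)), (0.53, array([195., 219.]), np.int64(134)), (0.45, array([131., 248.]), np.int64(150)), (0.35, array([180., 151.]), np.int64(537))]
top park [(0.83, array([163., 219.]), np.int64(649))]
top cover [(0.77, array([288., 203.]), np.int64(1925)), (0.16, array([284., 202.]), np.int64(2816))]
top slidebox_mid [(0.75, array([286., 203.]), np.int64(2713)), (0.68, array([374., 202.]), np.int64(1339))]
top oil_mid [(0.7, array([115., 168.]), np.int64(167))]
top dish_mid [(0.64, array([181., 154.]), np.int64(511))]
top beaker_mid [(0.8, array([241., 152.]), np.int64(354))]
```

View pics/c1.png

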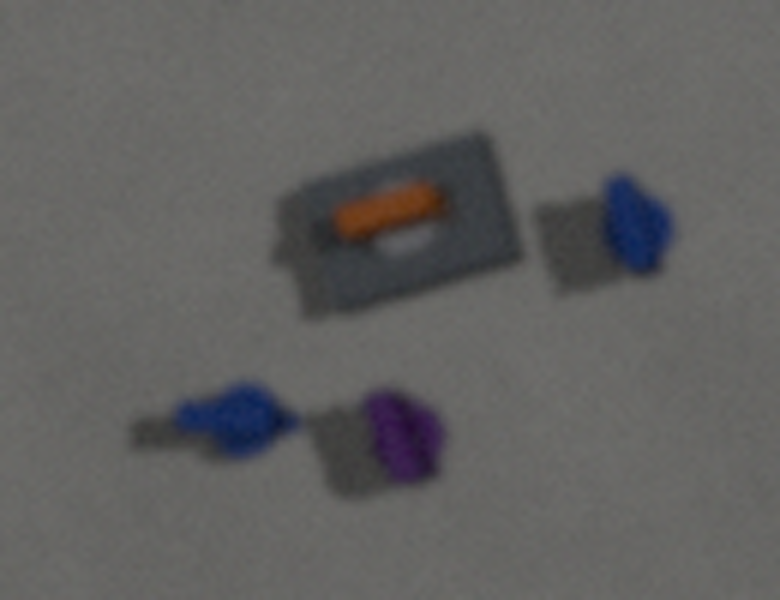

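View pics/c2.png

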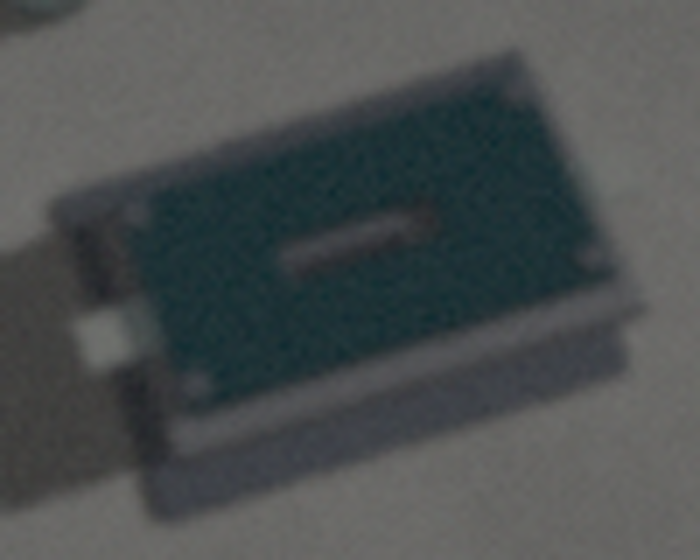

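View pics/c3.png

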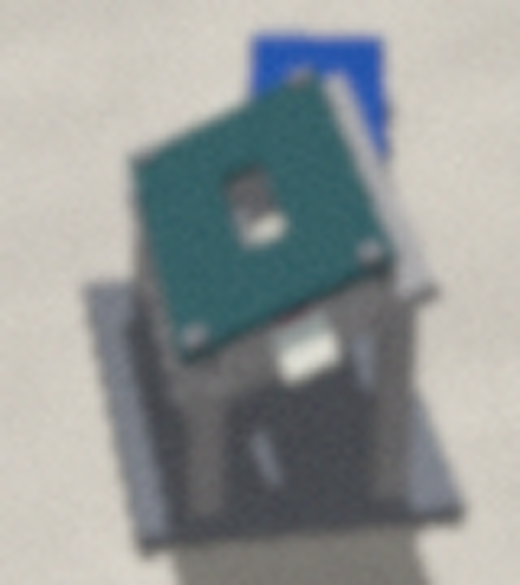

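View pics/c4.png

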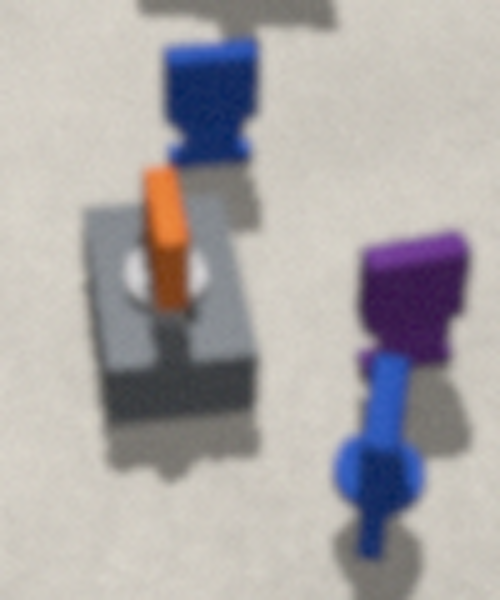

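```bash
cat > fit.py <<'E'
from h import *
import pickle
from scipy.optimize import minimize
o=pickle.load(open('o.pkl','rb'))
S=8
def hull(c,X):
    uv=proj(c,X); m=np.zeros((384*S//1,512*S),np.uint8) 
    h=cv2.convexHull(((uv+0.5)*S-0.5).astype(np.float32)).round().astype(np.int32)
    cv2.fillPoly(m,[h],1); return m
def box(lx,ly,lz0,lz1):
    return np.array([[sx*lx/2,sy*ly/2,z] for sx in(-1,1) for sy in(-1,1) for z in(lz0,lz1)])
def colmask(c,kind):
    im=cv2.resize(o[c,'im'],None,fx=S,fy=S,interpolation=cv2.INTER_CUBIC)
    im=cv2.GaussianBlur(im,(0,0),3).astype(float)+1
    b,g,r=im[...,0],im[...,1],im[...,2]
    if kind=='orange': return ((r-b)/ (r+b)>0.22).astype(np.uint8)&( (r-g)/(r+g)>.12).astype(np.uint8)
    if kind=='teal': return (((g+b)/2-r)/(g+b+r)>0.10).astype(np.uint8)&(abs(g-b)/(g+b)<0.15).astype(np.uint8)
def comp(m,uv):
    n,l=cv2.connectedComponents(m); 
    x,y=int(uv[0]*S),int(uv[1]*S)
    w=l[y-20:y+20,x-20:x+20]; k=np.bincount(w[w>0]).argmax(); return (l==k).astype(np.uint8)
def iou(a,b): return (a&b).sum()/max(1,(a|b).sum())
def T(x,y,yaw,z,B,tilt=0):
    return (Ro.from_euler('z',yaw)*Ro.from_euler('y',tilt)).apply(B)+[x,y,z]
def run(f,x0,st):
    s=np.vstack([x0]+[np.array(x0)+np.eye(len(x0))[i]*st[i] for i in range(len(x0))])
    return minimize(f,x0,method='Nelder-Mead',options=dict(initial_simplex=s,maxiter=90,xatol=2e-4,fatol=1e-4))
if __name__=='__main__':
    OB=box(.016,.050,-.007+.0005,.0395)   # handle rel. toggle mid
    mo={c:comp(colmask(c,'orange'),p) for c,p in(("top",(154,215)),("side",(273,272)))}
    mt={c:comp(colmask(c,'teal'),p) for c,p in(("top",(270,203)),("side",(270,168)))}
    for c in mo: print(c,mo[c].sum()/S**2,mt[c].sum()/S**2)
    x0=onz('top',[[154,215]],.092)[0]; print('tog0',x0)
    yaw0=.2
    for cs in(("top",),("side",),("top","side")):
        r=run(lambda v:-sum(iou(hull(c,T(*v,.053,OB)),mo[c]) for c in cs)/len(cs),[x0[0],x0[1],yaw0],[.01,.01,.15]); print('tog',cs,r.x,r.fun)
    PB=box(.070,.100,0,.040); 
    mp={c:cv2.resize(o[c,'park'][0]['pixels'].astype(np.uint8),None,fx=S,fy=S,interpolation=cv2.INTER_NEAREST)|mo[c]*0 for c in mo}
    for cs in(("top",),("side",),("top","side")):
        def f(v):
            s=0
            for c in cs:
                h=hull(c,T(*v,0,PB)); ig=cv2.dilate(mo[c],np.ones((25,25),np.uint8)); s-=iou(h&(1-ig),mp[c]&(1-ig))
            return s/len(cs)
        r=run(f,[x0[0],x0[1],yaw0],[.01,.01,.1]); print('park',cs,r.x,r.fun)
    CB=box(.110,.190,-.006,0); CB2=box(.022,.07,0,0)
    x1=onz('top',[[285,200]],.119)[0]
    for cs in(("top",),("side",),("top","side")):
        def f(v):
            s=0
            for c in cs:
                h=hull(c,T(*v,.119,CB,np.radians(25))); g=hull(c,T(*v,.119,CB2,np.radians(25))); s-=iou(h&(1-g),mt[c])
            return s/len(cs)
        r=run(f,[x1[0],x1[1],yaw0],[.01,.01,.1]); print('slot',cs,r.x,r.fun)
    for c in mt:
        ov=cv2.resize(o[c,'im'],None,fx=S,fy=S)
        g=hull(c,T(*r.x,.119,CB,np.radians(25)))
        for m,col in((mt[c],(0,0,255)),(g,(0,255,255)),(hull(c,T(*r.x,.119,CB2,np.radians(25))),(0,255,255)),(mo[c],(0,0,255))):
            k,_=cv2.findContours(m,cv2.RETR_LIST,cv2.CHAIN_APPROX_NONE); cv2.drawContours(ov,k,-1,col,2)
        u=proj(c,[r.x[0],r.x[1],.119])[0]*S; u=u.astype(int); cv2.imwrite(f'pics/f_{c}.png',ov[u[1]-300:u[1]+300,u[0]-380:u[0]+380])
E
python3 fit.py
```

```text
top 109.828125 1664.484375
side 212.40625 874.171875
tog0 [0.50474398 0.24861054 0.092     ]
tog ('top',) [0.50743326 0.25138291 0.19170043] -0.8308333333333333
tog ('side',) [0.50690808 0.24857563 0.21967575] -0.8863264102732097
tog ('top', 'side') [0.50669511 0.25122481 0.21203579] -0.8510741917538039
park ('top',) [0.50528917 0.24749356 0.25959964] -0.8697625170170927
park ('side',) [0.50680499 0.24766692 0.2636141 ] -0.8919028737162152
park ('top', 'side') [0.50641798 0.24749106 0.26963676] -0.8782521138181463
slot ('top',) [ 0.54184121 -0.15185956  0.27932369] -0.8665322053828064
slot ('side',) [ 0.54135895 -0.15571297  0.21570428] -0.8257788033624526
slot ('top', 'side') [ 0.54244609 -0.1529482   0.24356593] -0.8375976545108249
```

View pics/f_top.png

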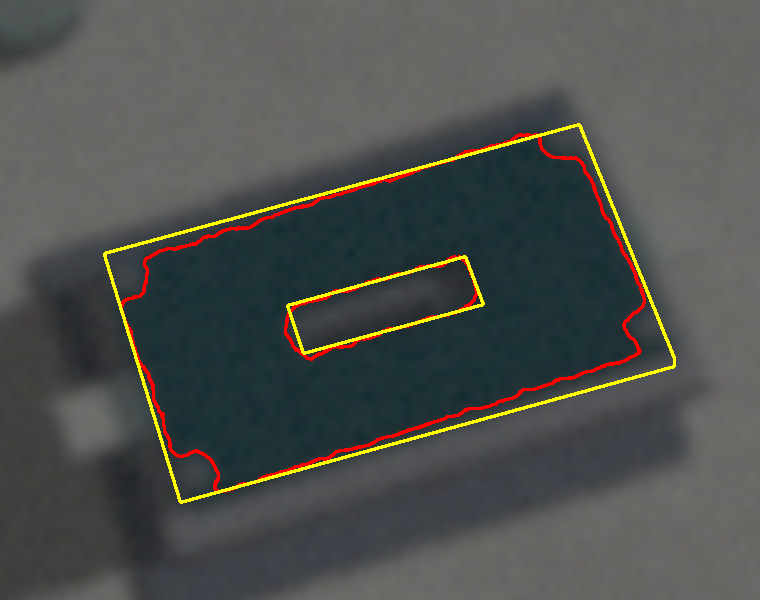

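View pics/f_side.png

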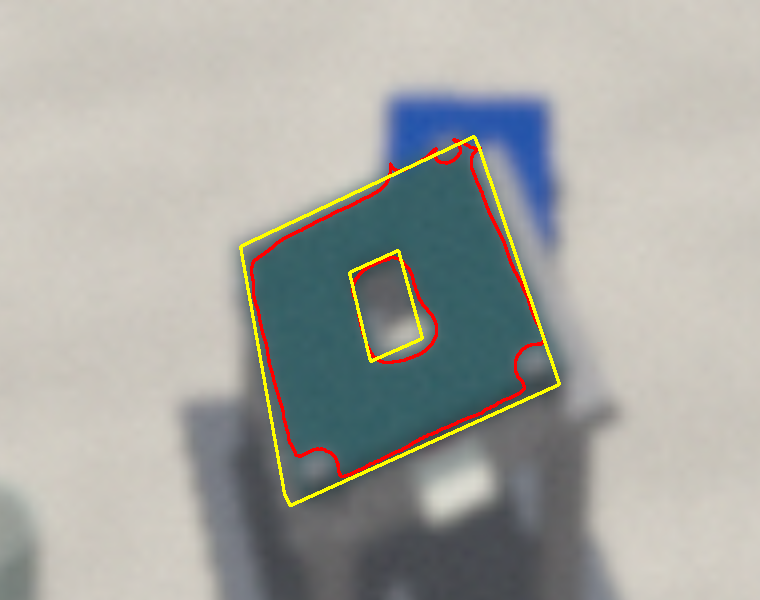

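```bash
cat > nut.py <<'E'
from fit import *
import sys
x,y,yaw=0.5420,-0.1527,0.262
tiles=[]
for c in("side","top"):
    im=np.mean([cams.read_camera(c).astype(float) for _ in range(4)],0)
    im=np.clip(im,0,255).astype(np.uint8)
    cv2.imwrite(f'pics/avg_{c}.png',im)
    u=proj(c,[x,y,.119])[0].round().astype(int)
    cr=im[u[1]-14:u[1]+14,u[0]-18:u[0]+18]
    k=20; b=cv2.resize(cr,None,fx=k,fy=k,interpolation=cv2.INTER_CUBIC).astype(float)
    b=np.clip((b-b.min())/(np.percentile(b,99.5)-b.min())*255,0,255).astype(np.uint8)
    CB2=np.array([[-.011,-.035,0],[.011,-.035,0],[.011,.035,0],[-.011,.035,0]])
    row=[]
    for d in(-.008,0,.008):
        a=b.copy()
        NS=np.array([[-.0085,-.0255+d,-.016],[.0085,-.0255+d,-.016],[.0085,.0255+d,-.016],[-.0085,.0255+d,-.016]])
        for B,col in((CB2,(0,255,255)),(NS,(0,0,255))):
            q=((proj(c,T(x,y,yaw,.119,B,np.radians(25)))-u+[18,14]+.5)*k).astype(np.int32)
            cv2.polylines(a,[q],True,col,1)
        row.append(cv2.resize(a,None,fx=.37,fy=.37,interpolation=cv2.INTER_AREA))
    tiles.append(np.hstack(row))
cv2.imwrite('pics/nut.png',np.vstack(tiles)); print(np.vstack(tiles).shape)
print(readout.get_state()['clock'])
E
python3 nut.py
```

```text
(414, 798, 3)
1.3
```

View pics/nut.png

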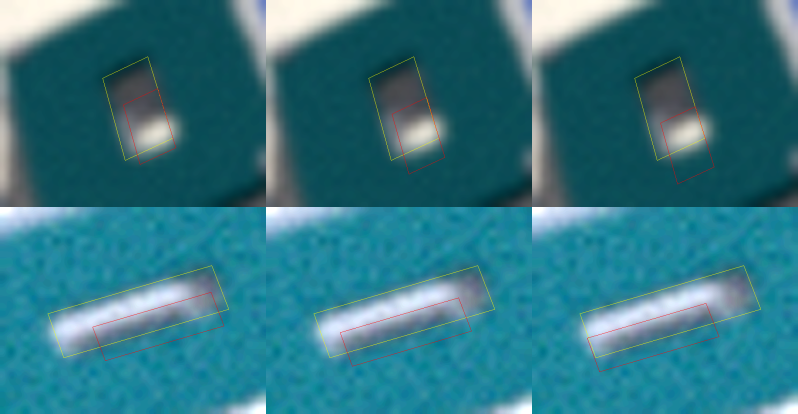

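```bash
python3 - <<'E'
from fit import *
x,y,yaw=0.5420,-0.1527,0.262
for c,w in(("top",(16,11)),("side",(11,11))):
    im=cv2.imread(f'pics/avg_{c}.png'); u=proj(c,[x,y,.119])[0].round().astype(int)
    cr=im[u[1]-w[1]:u[1]+w[1],u[0]-w[0]:u[0]+w[0]]; k=25
    b=cv2.resize(cr,None,fx=k,fy=k,interpolation=cv2.INTER_CUBIC).astype(float)
    b=np.clip((b-b.min())/(np.percentile(b,99.5)-b.min())*255,0,255).astype(np.uint8)
    def pts(B): return ((proj(c,T(x,y,yaw,.119,np.array(B),np.radians(25)))-u+w+.5)*k).astype(np.int32)
    cv2.polylines(b,[pts([[-.011,-.035,0],[.011,-.035,0],[.011,.035,0],[-.011,.035,0]])],True,(0,255,255),1)
    for d,col in((-.006,(0,0,255)),(0,(0,255,0)),(.006,(255,0,255))):
        cv2.polylines(b,[pts([[-.0085,-.0255+d,-.016],[.0085,-.0255+d,-.016],[.0085,.0255+d,-.016],[-.0085,.0255+d,-.016]])],True,col,1)
    cv2.imwrite(f'pics/nz_{c}.png',b)
E
```

```text
(no output)
```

View pics/nz_top.png

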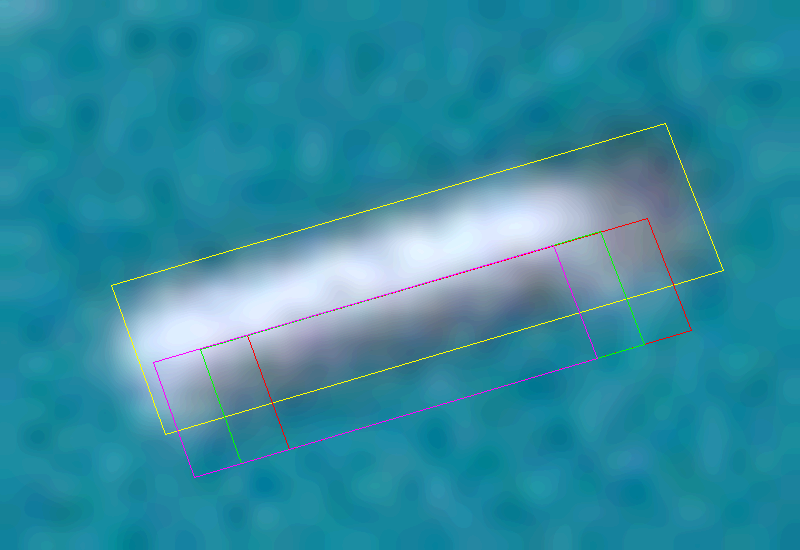

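View pics/nz_side.png

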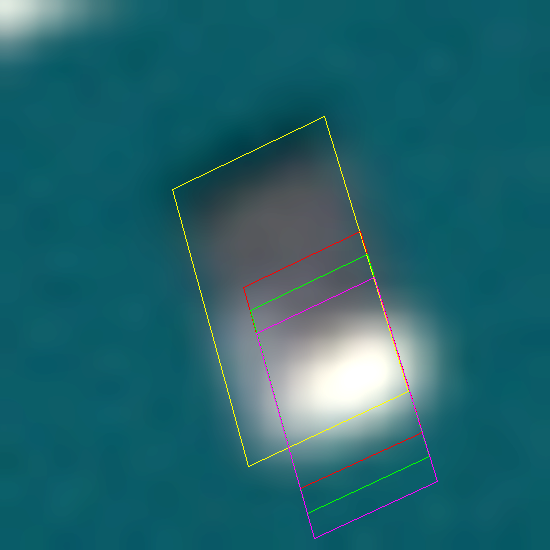

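```bash
cat >> h.py <<'E'
def tgt(axis_pt, z, yawx):
    """tool rotation: tool x along -z, tool y along horizontal-ish vec"""
def toolR(zax, ydir):
    x=-np.asarray(zax,float); x/=np.linalg.norm(x); y=np.asarray(ydir,float); y-=x*(x@y); y/=np.linalg.norm(y)
    return Ro.from_matrix(np.c_[x,y,np.cross(x,y)])
def rel(pos,R):
    s=readout.get_state(); R0=R_now(); d=R0.inv().apply(np.asarray(pos)-s['tcp_pos']); w=(R0.inv()*R).as_rotvec(); return d,w
def show(pos,R):
    d,w=rel(pos,R); print('shift',np.round(d,4),'turn',np.round(w,4),'deg',np.round(np.degrees(np.linalg.norm(w)),1))
E
python3 - <<'E'
from h import *
s=readout.get_state(); print(R_now().as_matrix().round(3))
yaw=.21
for sg in(1,-1):
    R=toolR([0,0,1],[sg*np.cos(yaw),sg*np.sin(yaw),0])
    show([.507,.2505,.17],R); show([.507,.2505,.056],R)
E
```

```text
[[ 0.     0.305 -0.952]
 [-0.    -0.952 -0.305]
 [-1.     0.    -0.   ]]
shift [ 0.0613 -0.659  -0.5592] turn [-1.471e+00  0.000e+00 -1.000e-04] deg 84.3
shift [ 0.1753 -0.659  -0.5592] turn [-1.471e+00  0.000e+00 -1.000e-04] deg 84.3
shift [ 0.0613 -0.659  -0.5592] turn [ 1.6706e+00 -1.0000e-04 -0.0000e+00] deg 95.7
shift [ 0.1753 -0.659  -0.5592] turn [ 1.6706e+00 -1.0000e-04 -0.0000e+00] deg 95.7
```

Call:
drive_tool:
  moves:
    - [[0, -0.659, -0.559, -1.471, 0, 0, 0], [0, -0.659, -0.559, -1.471, 0, 0, 0], [0, -0.659, -0.559, -1.471, 0, 0, 0], [0, -0.659, -0.559, -1.471, 0, 0, 0], [0, -0.659, -0.559, -1.471, 0, 0, 0]]
  squeeze: 60

```text
clock: 1.92
tcp_pos: [0.2956, -0.2574, 0.2315]
orientation: [0.415, 0.573, 0.414, -0.573]
wrist_force: [1.4, 0.3, 0.3]
finger_gap: 0.0856
```

```bash
cat > g.py <<'E'
from h import *
s=readout.get_state(); print(s['clock'],s['tcp_pos'].round(4),s['joint_pos'].round(3))
R=toolR([0,0,1],[np.cos(.21),np.sin(.21),0])
show([.507,.2505,.18],R); show([.507,.2505,.056],R)
E
python3 g.py
```

```text
1.925 [ 0.2956 -0.2574  0.2315] [-0.922 -0.043 -0.371  1.242  0.     0.967]
shift [ 0.0513  0.0419 -0.5485] turn [-0.5281  0.0007 -0.001 ] deg 30.3
shift [ 0.1753  0.0418 -0.5486] turn [-0.5281  0.0007 -0.001 ] deg 30.3
```

Call:
drive_tool:
  moves:
    - [[0, 0.042, -0.5485, -0.528, 0, 0, 0], [0, 0.042, -0.5485, -0.528, 0, 0, 0], [0, 0.042, -0.5485, -0.528, 0, 0, 0], [0, 0.042, -0.5485, -0.528, 0, 0, 0], [0, 0.042, -0.5485, -0.528, 0, 0, 0]]

```text
clock: 2.55
tcp_pos: [0.4158, 0.0315, 0.2318]
orientation: [0.551, 0.445, 0.549, -0.445]
wrist_force: [0.7, -1.0, 0.2]
finger_gap: 0.0856
```

```bash
python3 g.py
```

```text
2.55 [0.4158 0.0315 0.2318] [-1.170e-01  5.000e-03 -3.230e-01  1.240e+00 -1.000e-03  1.244e+00]
shift [ 0.0517  0.1347 -0.1953] turn [ 0.      0.0017 -0.0022] deg 0.2
shift [ 0.1757  0.1344 -0.1955] turn [ 0.      0.0017 -0.0022] deg 0.2
```

Call:
drive_tool:
  moves:
    - [[0, 0.1345, -0.1955, 0, 0, 0, 0], [0, 0.1345, -0.1955, 0, 0, 0, 0], [0, 0.1345, -0.1955, 0, 0, 0, 0], [0.02, 0.1345, -0.1955, 0, 0.0017, -0.002, 0], [0.075, 0.1345, -0.1955, 0, 0.0017, -0.002, 0]]

```text
clock: 3.18
tcp_pos: [0.5108, 0.2551, 0.1583]
orientation: [0.552, 0.446, 0.549, -0.441]
wrist_force: [0.3, 0.4, -1.4]
finger_gap: 0.0853
```

```bash
python3 g.py; python3 - <<'E'
from h import *
tip=readout.get_state()['tcp_pos']
out=[]
for c in("top","side"):
    im=cams.read_camera(c); u=proj(c,[.507,.2505,.1])[0].astype(int)
    out.append(cv2.resize(im[u[1]-40:u[1]+40,u[0]-40:u[0]+40],None,fx=5,fy=5,interpolation=cv2.INTER_CUBIC))
cv2.imwrite('pics/a1.png',np.clip(np.hstack(out).astype(float)*1.3,0,255).astype(np.uint8))
E
```

```text
3.175 [0.5108 0.2551 0.1583] [ 0.322  0.329 -0.113  1.12   0.     1.679]
shift [-0.0217 -0.0045  0.0036] turn [ 0.0044 -0.0014 -0.0089] deg 0.6
shift [ 0.1023 -0.0056  0.0038] turn [ 0.0044 -0.0014 -0.0089] deg 0.6
```

View pics/a1.png

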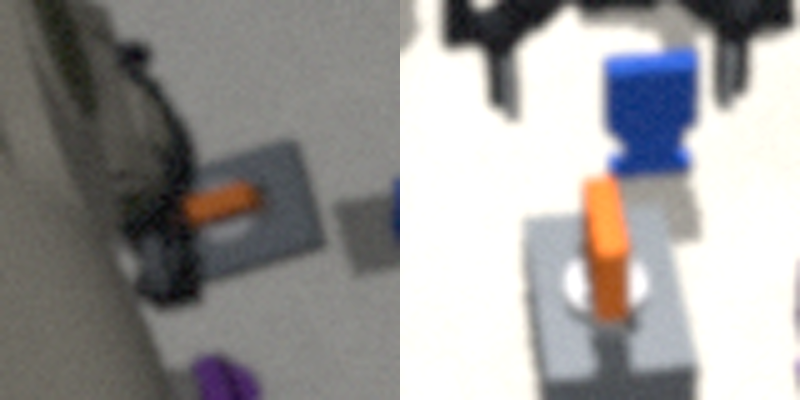

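Call:
drive_tool:
  moves:
    - [[0.04, -0.005, 0.0037, 0.004, -0.001, -0.009, 0], [0.1023, -0.0056, 0.0038, 0.004, -0.001, -0.009, 0], [0.1023, -0.0056, 0.0038, 0.004, -0.001, -0.009, 0], [0.1023, -0.0056, 0.0038, 0.004, -0.001, -0.009, 0], [0.1023, -0.0056, 0.0038, 0.004, -0.001, -0.009, 120]]

```text
clock: 3.9
tcp_pos: [0.4992, 0.2456, 0.0518]
orientation: [0.546, 0.441, 0.552, -0.45]
wrist_force: [0.0, 0.3, 0.7]
finger_gap: 0.0699
```

```bash
python3 g.py
```

```text
3.9 [0.4992 0.2456 0.0518] [ 0.313  0.407 -0.28   0.898 -0.     1.676]
shift [-0.1283  0.0067 -0.0029] turn [-0.0025  0.0018  0.0149] deg 0.9
shift [-0.0044  0.0086 -0.0031] turn [-0.0025  0.0018  0.0149] deg 0.9
```

Call:
drive_tool:
  moves:
    - [[-0.0044, 0.0086, -0.003, -0.0025, 0.002, 0.015, 120], [-0.0044, 0.0086, -0.003, -0.0025, 0.002, 0.015, 120], [-0.0044, 0.0086, -0.003, -0.0025, 0.002, 0.015, 160], [-0.0044, 0.0086, -0.003, -0.0025, 0.002, 0.015, 255], [-0.0044, 0.0086, -0.003, -0.0025, 0.002, 0.015, 255]]

```text
clock: 4.53
tcp_pos: [0.507, 0.2504, 0.0561]
orientation: [0.55, 0.445, 0.55, -0.445]
wrist_force: [-0.7, 0.2, 2.7]
finger_gap: 0.0153
```

```bash
python3 g.py
```

```text
4.525 [0.507  0.2504 0.0561] [ 0.317  0.407 -0.268  0.896  0.     1.677]
shift [-0.1239  0.     -0.0002] turn [ 0.0001 -0.0002 -0.    ] deg 0.0
shift [ 0.0001  0.     -0.0001] turn [ 0.0001 -0.0002 -0.    ] deg 0.0
```

Call:
drive_tool:
  moves:
    - [[-0.05, 0, 0, 0, 0, 0, 255], [-0.11, 0, 0, 0, 0, 0, 255], [-0.17, 0, 0, 0, 0, 0, 255], [-0.18, 0, 0, 0, 0, 0, 255], [-0.18, 0, 0, 0, 0, 0, 255]]
  squeeze: 90

```text
clock: 5.15
tcp_pos: [0.507, 0.2503, 0.2359]
orientation: [0.55, 0.445, 0.55, -0.445]
wrist_force: [0.3, 0.5, -2.5]
finger_gap: 0.0151
```

```bash
cat >> h.py <<'E'
S0=np.array([.5420,-.1527,.119]); YAW=.262
def RS(yaw=None): return Ro.from_euler('z',YAW if yaw is None else yaw)*Ro.from_euler('y',np.radians(25))
def toolpose(px,py,h,turn=0.,S=None,yaw=None):
    """toggle-axis point (slot frame x,y), mid height h, turn about slot z; returns TCP pos,R"""
    R=RS(yaw); S=S0 if S is None else S
    Q=R*Ro.from_euler('z',turn); z=Q.apply([0,0,1]); return S+R.apply([px,py,h+.003]), toolR(z,Q.apply([1,0,0]))
def inslot(S=None,yaw=None):
    s=readout.get_state(); R=RS(yaw); S=S0 if S is None else S
    p=R.inv().apply(s['tcp_pos']-S); f=R.inv().apply(s['wrist_force']); m=(R.inv()*R_now()).as_matrix()
    print(f"t={s['clock']:.2f} slotframe TCP mm {1e3*p[0]:.1f} {1e3*p[1]:.1f} h={1e3*(p[2]-.003):.1f} turn(deg)={np.degrees(np.arctan2(m[1,1],m[0,1])):.1f} tilt={np.degrees(np.arccos(np.clip(-m[2,0],-1,1))):.2f} F {f.round(1)} gap {s['finger_gap']:.4f} M {R.inv().apply(s['ft_torque']).round(2)}")
E
python3 - <<'E'
from h import *
s=readout.get_state(); print(s['clock'],s['tcp_pos'].round(4),s['joint_pos'].round(3),s['finger_gap'],s['wrist_force'])
inslot()
show(*toolpose(0,0,.085))
show(*toolpose(0,0,.13))
E
```

```text
5.15 [0.507  0.2503 0.2359] [0.317 0.293 0.03  1.307 0.    1.677] 0.015070211571081061 [ 0.34905799  0.47592989 -2.45759781]
t=5.15 slotframe TCP mm 14.6 398.3 h=132.8 turn(deg)=-3.3 tilt=25.01 F [ 1.5  0.4 -2. ] gap 0.0151 M [0.06 0.02 0.04]
shift [ 0.037  -0.0127  0.3995] turn [-0.0511 -0.0115 -0.4364] deg 25.2
shift [-0.0038  0.0063  0.3985] turn [-0.0511 -0.0115 -0.4364] deg 25.2
```

Call:
drive_tool:
  moves:
    - [[-0.004, 0.006, 0.3985, -0.051, -0.0115, -0.436, 255], [-0.004, 0.006, 0.3985, -0.051, -0.0115, -0.436, 255], [-0.004, 0.006, 0.3985, -0.051, -0.0115, -0.436, 255], [-0.004, 0.006, 0.3985, -0.051, -0.0115, -0.436, 255], [-0.004, 0.006, 0.3985, -0.051, -0.0115, -0.436, 255]]

```text
clock: 5.78
tcp_pos: [0.5765, -0.0561, 0.2349]
orientation: [0.452, 0.298, 0.643, -0.542]
wrist_force: [1.0, 0.3, -1.2]
finger_gap: 0.0147
```

```bash
python3 - <<'E'
from h import *
inslot()
show(*toolpose(0,0,.100))
E
```

```text
t=5.78 slotframe TCP mm 3.8 84.4 h=126.7 turn(deg)=0.1 tilt=0.34 F [ 1.4  0.  -0.7] gap 0.0147 M [ 0.02 -0.55  0.02]
shift [ 0.0265 -0.0038  0.0844] turn [ 0.0011 -0.0026  0.0054] deg 0.3
```

Call:
drive_tool:
  moves:
    - [[0.0, -0.0038, 0.0844, 0.001, -0.003, 0.005, 255], [0.0, -0.0038, 0.0844, 0.001, -0.003, 0.005, 255], [0.0265, -0.0038, 0.0844, 0.001, -0.003, 0.005, 255], [0.0265, -0.0038, 0.0844, 0.001, -0.003, 0.005, 255], [0.0265, -0.0038, 0.0844, 0.001, -0.003, 0.005, 255]]

```text
clock: 6.4
tcp_pos: [0.5838, -0.1409, 0.2116]
orientation: [0.454, 0.298, 0.642, -0.542]
wrist_force: [0.9, -0.1, -1.8]
finger_gap: 0.0148
```

```bash
python3 - <<'E'
from h import *
inslot(); print(readout.get_state()['joint_pos'].round(2))
out=[]
for c in("top","side"):
    im=np.mean([cams.read_camera(c).astype(float) for _ in range(2)],0); cv2.imwrite(f'pics/h_{c}.png',im)
    u=proj(c,S0)[0].astype(int)
    out.append(cv2.resize(im[u[1]-45:u[1]+35,u[0]-40:u[0]+40],None,fx=5,fy=5,interpolation=cv2.INTER_CUBIC))
cv2.imwrite('pics/a2.png',np.clip(np.hstack(out)*1.4,0,255).astype(np.uint8))
E
```

```text
t=6.40 slotframe TCP mm 0.2 0.6 h=99.3 turn(deg)=0.1 tilt=0.13 F [ 1.5 -0.3 -1.3] gap 0.0148 M [-0.01 -0.53 -0.02]
[-0.26  0.74  0.6   1.82 -0.21  1.09][ WARN:0@3.324] global loadsave.cpp:1063 imwrite_ Unsupported depth image for selected encoder is fallbacked to CV_8U.
```

View pics/a2.png

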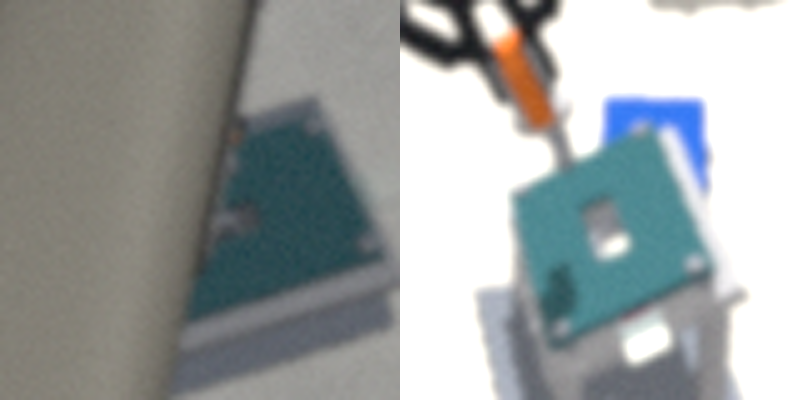

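```bash
cat > ov.py <<'E'
from fit import *
import sys
def overlay(c,im,name,offy=0.,w=30,k=12,up=(0,-18)):
    s=readout.get_state(); R=R_now(); o_=s['tcp_pos']
    # toggle frame: z=-toolx, x=tooly, y = cross(z,x)
    M=R.as_matrix(); Z=-M[:,0]; X=M[:,1]; Y=np.cross(Z,X); Rt=np.c_[X,Y,Z]
    mid=o_-Z*.003+Y*offy
    u=proj(c,S0)[0].astype(int)+up
    b=cv2.resize(im[u[1]-w:u[1]+w,u[0]-w:u[0]+w],None,fx=k,fy=k,interpolation=cv2.INTER_CUBIC)
    b=np.clip(b.astype(float)*1.4,0,255).astype(np.uint8)
    def dr(B,col):
        q=((proj(c,mid+np.asarray(B)@Rt.T)-u+w+.5)*k).astype(np.float32)
        cv2.polylines(b,[cv2.convexHull(q).astype(np.int32)],True,col,1)
    th=np.linspace(0,2*np.pi,40)
    dr(box(.016,.05,-.0065,.0395),(0,255,255)); dr(box(.012,.046,-.04,-.03),(0,0,255))
    dr(np.vstack([np.c_[.02*np.cos(th),.02*np.sin(th),0*th+z] for z in(-.0125,-.0065)]),(255,0,255))
    q=((proj(c,S0+RS().apply([[-.011,-.035,0],[.011,-.035,0],[.011,.035,0],[-.011,.035,0]]))-u+w+.5)*k).astype(np.int32); cv2.polylines(b,[q],True,(0,255,0),1)
    cv2.imwrite(name,b)
if __name__=='__main__':
    overlay('side',cv2.imread('pics/h_side.png'),'pics/ov1.png',float(sys.argv[1]) if len(sys.argv)>1 else 0)
E
python3 ov.py
```

```text
(no output)
```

View pics/ov1.png

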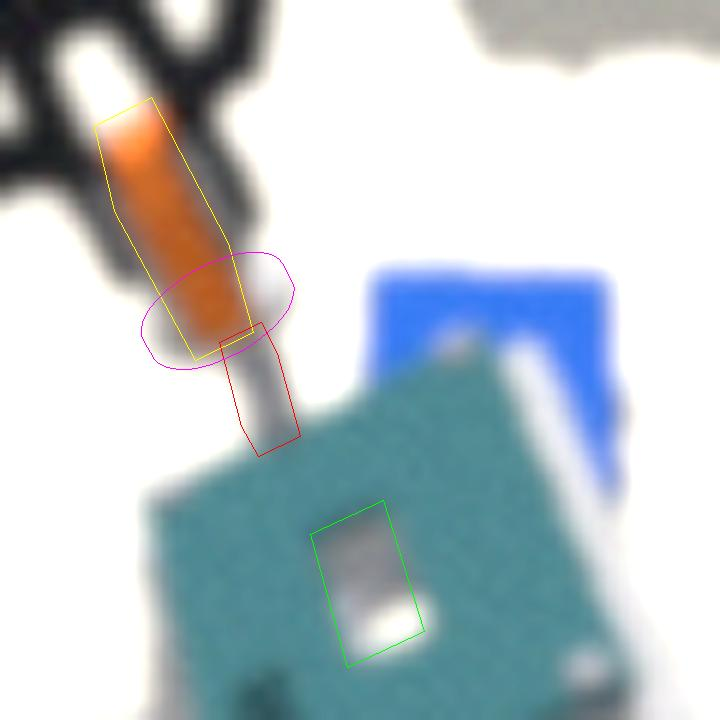

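```bash
python3 ov.py -0.003; python3 - <<'E'
from fit import *
im=cv2.resize(cv2.imread('pics/h_side.png'),None,fx=S,fy=S,interpolation=cv2.INTER_CUBIC)
im=cv2.GaussianBlur(im,(0,0),3).astype(float)+1
b,g,r=im[...,0],im[...,1],im[...,2]
m=(((r-b)/(r+b)>0.22)&((r-g)/(r+g)>.1)).astype(np.uint8)
c='side'
s=readout.get_state(); M=R_now().as_matrix(); Z=-M[:,0]; X=M[:,1]; Y=np.cross(Z,X); Rt=np.c_[X,Y,Z]
mid=s['tcp_pos']-Z*.003
u=proj(c,[mid+.02*Z])[0]; m=comp(m,u)
B=box(.016,.05,-.0065,.0395)
h0=hull(c,mid+B@Rt.T); 
mx,my=np.where(h0)[1],np.where(h0)[0]
# only compare lower half & use fingers unobstructed: print edges extents
ys,xs=np.where(m); print('img',xs.min()/S,xs.max()/S,ys.min()/S,ys.max()/S,m.sum()/64,' model',mx.min()/S,mx.max()/S,my.min()/S,my.max()/S,h0.sum()/64)
for ax,A in(('x',X),('y',Y),('z',Z)): print(ax,(proj(c,[mid+.001*A])-proj(c,[mid]))[0])
E
```

```text
img 256.25 268.625 126.375 146.5 119.390625  model 255.875 269.0 126.125 148.0 140.9375
x [-0.29625665  0.14455587]
y [0.03817046 0.14702869]
z [-0.14109852 -0.26270025]
```

View pics/ov1.png

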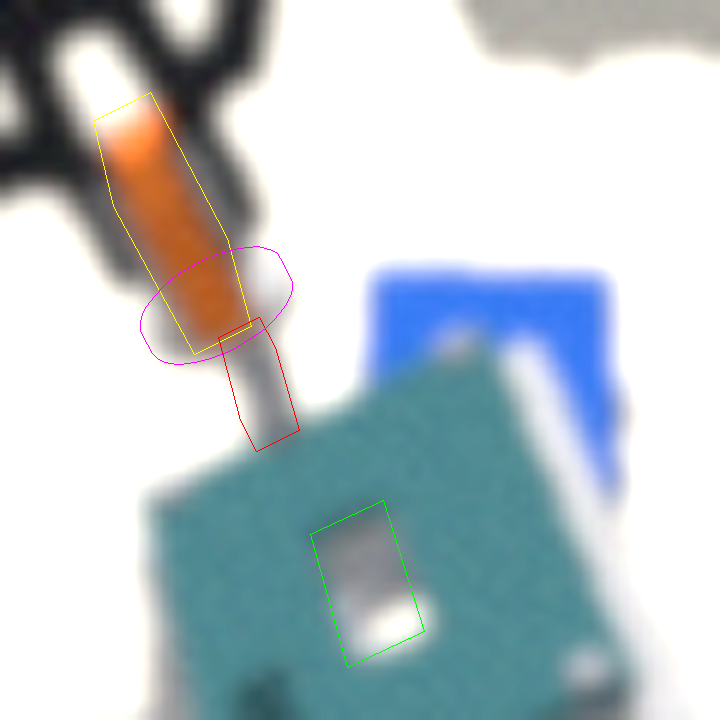

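Call:
drive_tool:
  moves:
    - [[0.03, 0, 0.0005, 0, 0, 0, 255], [0.054, 0, 0.0005, 0, 0, 0, 255], [0.059, 0, 0.0005, 0, 0, 0, 255], [0.064, 0, 0.0005, 0, 0, 0, 255], [0.064, 0, 0.0005, 0, 0, 0, 255]]

```text
clock: 7.22
tcp_pos: [0.5594, -0.1484, 0.1556]
orientation: [0.456, 0.299, 0.64, -0.541]
wrist_force: [0.0, 0.3, -1.9]
finger_gap: 0.0151
```

```bash
python3 - <<'E'
from h import *
inslot()
im=cams.read_camera('side'); cv2.imwrite('pics/h2_side.png',im)
import ov
ov.overlay('side',im,'pics/ov2.png',up=(0,-8))
E
```

```text
t=7.22 slotframe TCP mm 0.8 -0.4 h=37.7 turn(deg)=0.0 tilt=0.18 F [ 0.9  0.3 -1.7] gap 0.0151 M [ 0.03 -0.58  0.01]
```

View pics/ov2.png

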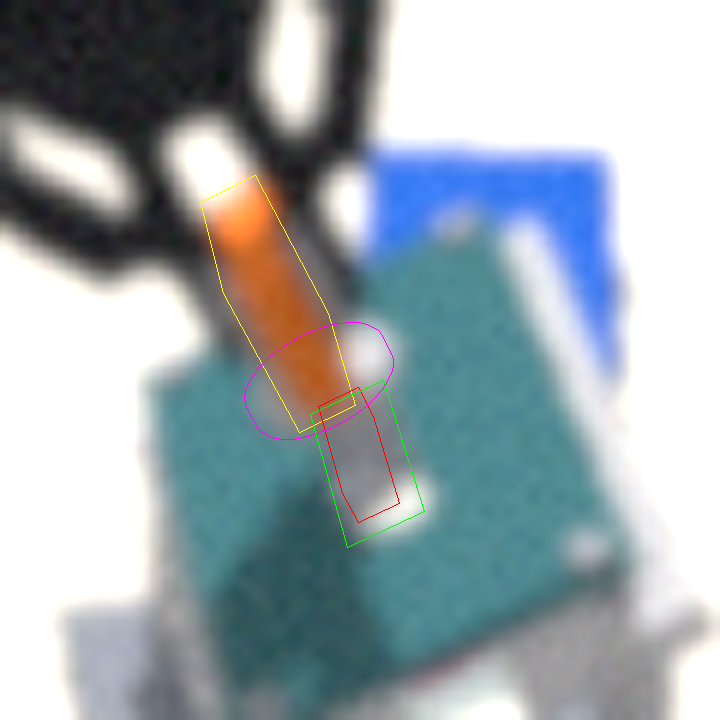

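Call:
drive_tool:
  moves:
    - [[0.003, -0.0005, 0.0, 0, 0, 0, 255], [0.006, -0.0005, 0.0, 0, 0, 0, 255], [0.009, -0.0005, 0.0, 0, 0, 0, 255], [0.0095, -0.0005, 0.0, 0, 0, 0, 255], [0.0095, -0.0005, 0.0, 0, 0, 0, 255]]

```text
clock: 7.9
tcp_pos: [0.5551, -0.1496, 0.1472]
orientation: [0.456, 0.299, 0.64, -0.541]
wrist_force: [-0.1, -0.3, -2.0]
finger_gap: 0.0152
```

```bash
python3 - <<'E'
from h import *
inslot()
E
```

```text
t=7.90 slotframe TCP mm 0.3 -0.5 h=28.3 turn(deg)=0.0 tilt=0.18 F [ 0.7 -0.3 -1.9] gap 0.0152 M [ 0.05 -0.5   0.05]
```

Call:
drive_tool:
  moves:
    - [[0.003, 0, -0.001, 0, 0, 0, 255], [0.005, 0, -0.001, 0, 0, 0, 255], [0.007, 0, -0.001, 0, 0, 0, 255], [0.008, 0, -0.001, 0, 0, 0, 255], [0.008, 0, -0.001, 0, 0, 0, 255]]

```text
clock: 8.52
tcp_pos: [0.5534, -0.149, 0.1439]
orientation: [0.458, 0.3, 0.639, -0.54]
wrist_force: [4.3, 5.1, 16.9]
finger_gap: 0.0151
```

```bash
python3 - <<'E'
from h import *
inslot()
E
```

```text
t=8.53 slotframe TCP mm 0.4 0.6 h=24.6 turn(deg)=0.0 tilt=0.55 F [-2.2  3.8 17.6] gap 0.0151 M [ 0.59  0.16 -0.05]
```

Call:
drive_tool:
  moves:
    - [[-0.0035, 0, 0, 0, 0, 0, 255], [-0.0035, 0.003, 0, 0, 0, 0, 255], [-0.0035, 0.005, 0, 0, 0, 0, 255], [-0.0035, 0.007, 0, 0, 0, 0, 255], [-0.0035, 0.007, 0, 0, 0, 0, 255]]

```text
clock: 9.15
tcp_pos: [0.5591, -0.1474, 0.1442]
orientation: [0.457, 0.298, 0.64, -0.541]
wrist_force: [-5.3, -2.0, 2.5]
finger_gap: 0.0152
```

```bash
python3 - <<'E'
from h import *
inslot()
E
```

```text
t=9.15 slotframe TCP mm 5.6 0.7 h=27.4 turn(deg)=0.0 tilt=0.32 F [-6.2 -0.6 -0.1] gap 0.0152 M [-0.03  1.14  0.09]
```

Call:
drive_tool:
  moves:
    - [[0, -0.004, 0, 0, 0, 0, 255], [0, -0.008, 0, 0, 0, 0, 255], [0, -0.01, 0, 0, 0, 0, 255], [0, -0.012, 0, 0, 0, 0, 255], [0, -0.012, 0, 0, 0, 0, 255]]

```text
clock: 9.78
tcp_pos: [0.5502, -0.1498, 0.1485]
orientation: [0.458, 0.3, 0.639, -0.541]
wrist_force: [5.6, 1.6, -6.6]
finger_gap: 0.0148
```

```bash
python3 - <<'E'
from h import *
inslot()
E
```

```text
t=9.78 slotframe TCP mm -4.6 0.6 h=27.4 turn(deg)=0.0 tilt=0.49 F [ 8.1  0.1 -3.5] gap 0.0148 M [-0.04 -2.07  0.06]
```

Call:
drive_tool:
  moves:
    - [[0, 0.005, 0, 0, 0, 0, 255], [0.005, 0.005, -0.001, 0, 0, 0, 255], [0.005, 0.005, -0.003, 0, 0, 0, 255], [0.005, 0.005, -0.004, 0, 0, 0, 255], [0.005, 0.005, -0.005, 0, 0, 0, 255]]

```text
clock: 10.4
tcp_pos: [0.5523, -0.1453, 0.1431]
orientation: [0.46, 0.3, 0.638, -0.541]
wrist_force: [-0.3, -0.6, -0.7]
finger_gap: 0.0149
```

```bash
python3 - <<'E'
from h import *
inslot()
E
```

```text
t=10.40 slotframe TCP mm 0.5 4.4 h=23.9 turn(deg)=-0.0 tilt=0.70 F [-0.1 -0.5 -0.8] gap 0.0149 M [ 0.03 -0.52  0.07]
```

```bash
python3 - <<'E'
from h import *
show(*toolpose(.00045,.0055,.018))
E
```

```text
shift [ 0.0059 -0.0001 -0.0011] turn [-0.0005  0.0078 -0.0093] deg 0.7
```

Call:
drive_tool:
  moves:
    - [[0.002, 0, -0.001, 0, 0.008, -0.009, 255], [0.004, 0, -0.001, 0, 0.008, -0.009, 255], [0.006, 0, -0.001, 0, 0.008, -0.009, 255], [0.006, 0, -0.001, 0, 0.008, -0.009, 255], [0.006, 0, -0.001, 0, 0.008, -0.009, 255]]

```text
clock: 11.02
tcp_pos: [0.5495, -0.145, 0.1375]
orientation: [0.454, 0.299, 0.641, -0.542]
wrist_force: [-0.8, 1.1, -1.9]
finger_gap: 0.0153
```

```bash
python3 - <<'E'
from h import *
inslot()
E
```

```text
t=11.03 slotframe TCP mm 0.6 5.5 h=17.7 turn(deg)=-0.0 tilt=0.02 F [ 0.3  1.3 -1.9] gap 0.0153 M [-0.02 -0.51  0.04]
```

Call:
drive_tool:
  moves:
    - [[0.004, 0, 0, 0, 0, 0, 255], [0.008, 0, 0, 0, 0, 0, 255], [0.012, 0, 0, 0, 0, 0, 255], [0.016, 0, 0, 0, 0, 0, 255], [0.018, 0, 0, 0, 0, 0, 255]]

```text
clock: 11.65
tcp_pos: [0.5441, -0.1467, 0.1249]
orientation: [0.457, 0.3, 0.639, -0.541]
wrist_force: [7.0, 6.4, 25.8]
finger_gap: 0.0145
```

```bash
python3 - <<'E'
from h import *
inslot()
E
```

```text
t=11.65 slotframe TCP mm 0.7 5.2 h=3.9 turn(deg)=-0.0 tilt=0.37 F [-3.2  4.3 26.9] gap 0.0145 M [0.83 0.64 0.02]
```

Call:
drive_tool:
  moves:
    - [[0.003, 0, 0, -0.18, 0.003, 0.003, 255], [0.003, 0, 0, -0.36, 0.003, 0.003, 255], [0.003, 0, 0, -0.54, 0.003, 0.003, 255], [0.003, 0, 0, -0.72, 0.003, 0.003, 255], [0.003, 0, 0, -0.9, 0.003, 0.003, 255]]

```text
clock: 12.28
tcp_pos: [0.544, -0.1459, 0.1251]
orientation: [0.544, 0.072, 0.811, -0.205]
wrist_force: [3.4, 6.5, 15.0]
finger_gap: 0.0148
```

```bash
python3 - <<'E'
from h import *
inslot()
show(*toolpose(.0007,.0053,.001,np.pi/2))
E
```

```text
t=12.28 slotframe TCP mm 0.8 6.1 h=4.0 turn(deg)=51.9 tilt=0.65 F [-1.9  5.4 15.7] gap 0.0148 M [ 1.11  0.25 -0.09]
shift [ 0.003  -0.0007  0.0004] turn [-0.6653  0.0107 -0.0045] deg 38.1
```

Call:
drive_tool:
  moves:
    - [[0.0035, -0.0007, 0.0004, -0.16, 0.01, -0.004, 255], [0.0035, -0.0007, 0.0004, -0.34, 0.01, -0.004, 255], [0.0035, -0.0007, 0.0004, -0.52, 0.01, -0.004, 255], [0.0035, -0.0007, 0.0004, -0.666, 0.01, -0.004, 255], [0.0035, -0.0007, 0.0004, -0.666, 0.01, -0.004, 255]]

```text
clock: 12.9
tcp_pos: [0.5448, -0.1472, 0.1248]
orientation: [0.535, -0.112, 0.834, 0.07]
wrist_force: [6.7, 3.1, 13.9]
finger_gap: 0.0151
```

```bash
python3 - <<'E'
from h import *
inslot()
show(*toolpose(.0007,.0053,.008,np.pi/2))
im=cams.read_camera('side'); cv2.imwrite('pics/h3_side.png',im)
import ov
ov.overlay('side',im,'pics/ov3.png',up=(0,-6))
E
```

```text
t=12.90 slotframe TCP mm 1.3 4.6 h=4.0 turn(deg)=90.1 tilt=0.42 F [ 0.7  1.2 15.7] gap 0.0151 M [ 0.17 -0.2   0.08]
shift [-0.004   0.0007 -0.0006] turn [0.0012 0.0065 0.0033] deg 0.4
```

View pics/ov3.png

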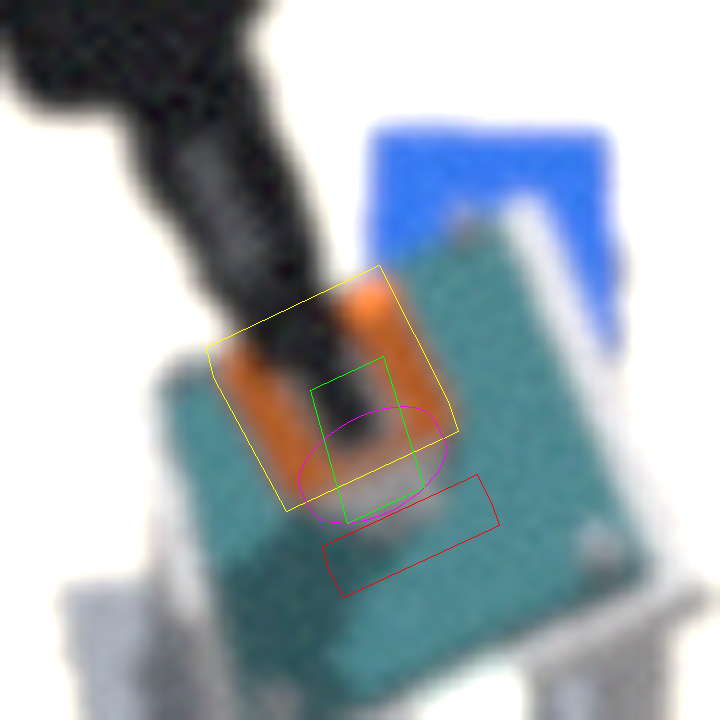

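Call:
drive_tool:
  moves:
    - [[-0.001, 0.0005, 0, 0, 0.006, 0.003, 255], [-0.003, 0.0005, 0, 0, 0.006, 0.003, 255], [-0.0042, 0.0005, 0, 0, 0.006, 0.003, 255], [-0.0042, 0.0005, 0, 0, 0.006, 0.003, 255], [-0.0042, 0.0005, 0, 0, 0.006, 0.003, 255]]

```text
clock: 13.58
tcp_pos: [0.5466, -0.1466, 0.1288]
orientation: [0.533, -0.111, 0.836, 0.07]
wrist_force: [2.5, -1.1, 4.8]
finger_gap: 0.015
```

```bash
python3 - <<'E'
from h import *
inslot()
E
```

```text
t=13.57 slotframe TCP mm 1.3 4.6 h=8.5 turn(deg)=90.0 tilt=0.09 F [-0.  -1.7  5.2] gap 0.0150 M [-0.5  -0.39  0.03]
```

Call:
drive_tool:
  moves:
    - [[-0.001, 0, 0, 0, 0, 0, 255], [-0.002, 0, 0, 0, 0, 0, 255], [-0.003, 0, 0, 0, 0, 0, 255], [-0.003, 0, 0, 0, 0, 0, 255], [-0.003, 0, 0, 0, 0, 0, 255]]

```text
clock: 14.2
tcp_pos: [0.5466, -0.1466, 0.129]
orientation: [0.531, -0.11, 0.837, 0.07]
wrist_force: [-2.4, -5.7, -15.1]
finger_gap: 0.0147
```

```bash
python3 - <<'E'
from h import *
inslot()
E
```

```text
t=14.20 slotframe TCP mm 1.3 4.7 h=8.7 turn(deg)=90.0 tilt=0.17 F [  3.   -4.9 -15.3] gap 0.0147 M [-1.11 -1.15 -0.01]
```

Call:
drive_tool:
  moves:
    - [[0.001, 0, 0, 0, 0, 0, 255], [0.0015, 0, 0, 0, 0, 0, 200], [0.0015, 0, 0, 0, 0, 0, 150], [0.0015, 0, 0, 0, 0, 0, 60], [0.0015, 0, 0, 0, 0, 0, 30]]

```text
clock: 14.82
tcp_pos: [0.546, -0.1466, 0.1279]
orientation: [0.532, -0.11, 0.837, 0.07]
wrist_force: [0.4, 0.1, 0.6]
finger_gap: 0.0702
```

```bash
python3 - <<'E'
from h import *
inslot()
im=cams.read_camera('side'); cv2.imwrite('pics/h4_side.png',im)
import ov
ov.overlay('side',im,'pics/ov4.png',up=(0,-6))
E
```

```text
t=14.82 slotframe TCP mm 1.2 4.9 h=7.3 turn(deg)=90.0 tilt=0.16 F [ 0.1 -0.   0.7] gap 0.0702 M [-0.   -0.41 -0.06]
```

View pics/ov4.png

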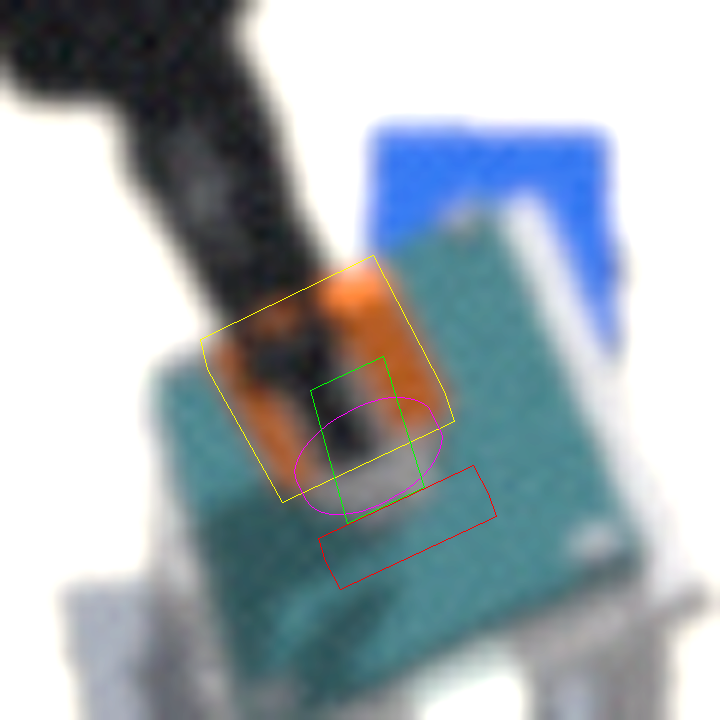

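Released, and the toggle stands square with its handle crosswise. I'll retreat along the axis, then look again.

Call:
drive_tool:
  moves:
    - [[0, 0, 0, 0, 0, 0, 0], [-0.02, 0, 0, 0, 0, 0, 0], [-0.06, 0, 0, 0, 0, 0, 0], [-0.12, 0, 0, 0, 0, 0, 0], [-0.12, 0, 0, 0, 0, 0, 0]]

```text
clock: 15.5
tcp_pos: [0.5987, -0.1336, 0.2412]
orientation: [0.536, -0.112, 0.834, 0.069]
wrist_force: [0.9, 0.2, 0.1]
finger_gap: 0.0851
```

Call:
drive_tool:
  moves:
    - [[-0.02, 0.06, 0, 0, 0, 0, 0], [-0.02, 0.12, 0, 0, 0, 0, 0], [-0.02, 0.17, 0, 0, 0, 0, 0], [-0.02, 0.17, 0, 0, 0, 0, 0], [-0.02, 0.17, 0, 0, 0, 0, 0]]

```text
clock: 16.12
tcp_pos: [0.5623, 0.0326, 0.2581]
orientation: [0.535, -0.112, 0.834, 0.069]
wrist_force: [-0.1, -0.4, 0.2]
finger_gap: 0.0855
```

```bash
python3 - <<'E'
from fit import *
inslot()
out=[]
w=30;k=13
mid=S0+RS().apply([.001,.0048,.0075]); Rt=(RS()*Ro.from_euler('z',np.pi/2)).as_matrix(); th=np.linspace(0,2*np.pi,40)
for c in("top","side"):
    im=cams.read_camera(c); cv2.imwrite(f'pics/fin_{c}.png',im); u=proj(c,S0)[0].astype(int)
    b=cv2.resize(im[u[1]-w:u[1]+w,u[0]-w:u[0]+w],None,fx=k,fy=k,interpolation=cv2.INTER_CUBIC)
    b=np.clip(b.astype(float)*(2 if c=='top' else 1.2),0,255).astype(np.uint8)
    for B,col in((box(.016,.05,-.0065,.0395),(0,255,255)),(np.vstack([np.c_[.02*np.cos(th),.02*np.sin(th),0*th+z] for z in(-.0125,-.0065)]),(255,0,255))):
        q=((proj(c,mid+B@Rt.T)-u+w+.5)*k).astype(np.float32); cv2.polylines(b,[cv2.convexHull(q).astype(np.int32)],True,col,1)
    out.append(b[:, :])
cv2.imwrite('pics/fin.png',cv2.resize(np.hstack(out),(800,400),interpolation=cv2.INTER_AREA))
E
```

```text
t=16.12 slotframe TCP mm 2.5 173.8 h=151.7 turn(deg)=90.0 tilt=0.44 F [-0.2 -0.4  0.1] gap 0.0855 M [-0.02 -0.36  0.08]
```

View pics/fin.png

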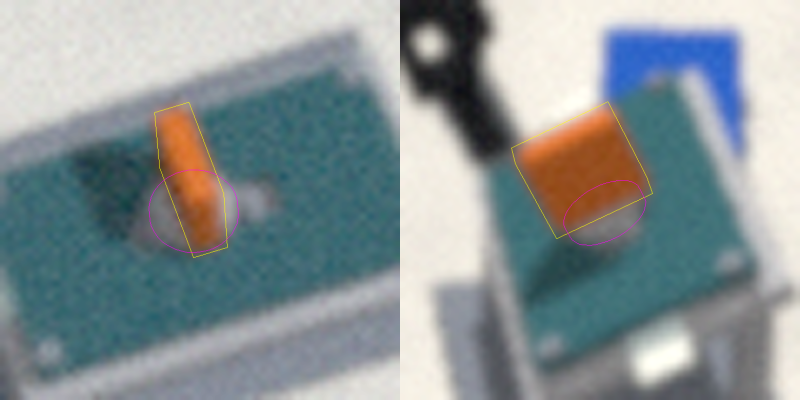

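View pics/fin_top.png

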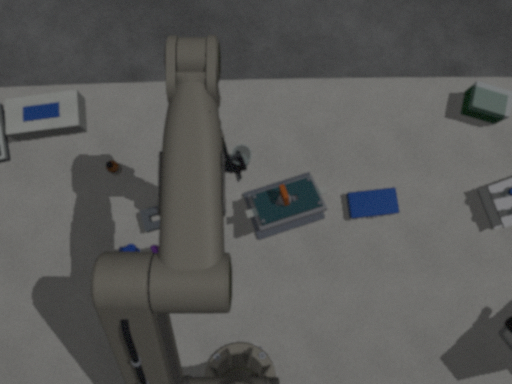

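```bash
python3 - <<'E'
from h import *
print(env.hand_in(), readout.get_state()['clock'])
E
```

```text
the job is handed in; nothing more can be done
the job is handed in; nothing more can be done
```

The orange toggle is locked in the slide press, and I handed the job in at about 16 s of the 51 s allowed; no verdict was reported.

**What I did:** I lifted the toggle straight out of its block and moved it over the press with a 25° tilt. I found the slot's x centre by touching both sides of the cover slot. The floating plate's slot was about 5 mm toward +y from the camera estimate of the cover-slot centre. The bar dropped in with almost no force. I pushed it to the stop, turned it 90°, let it rise into the seat, released it and backed away.

**Last checks:**
- **Lock:** a pull of about 13 N beyond the toggle's weight before release did not lift it. Its centre then read 8.7 mm above the slot point by the tool position, against 7.5 mm nominal. The tool height had also read 0.6–1 mm high at other contacts.
- **Pose:** after the retreat, both camera views match the expected seated pose. The tool read 90.0° turned and 0.2° tilted at release.
- **Bystanders:** the oil bottle and slide box look unmoved, as does the partly covered beaker. The arm hid the dish in the last overhead view, but no contact force showed on the way.
- **Not measured:** the cover travel has no direct readout, so I inferred it from the toggle's height and the pull test.

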